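# Unstack the breakfast china onto its coasters

### The arm

A 6-joint arm with a two-finger parallel gripper is mounted at the origin on the work surface. World frame = base frame: x ahead of the robot, y to its left, z up, the work surface at z = 0. Lengths are in m, angles in rad, forces in N, time in s.
With the tool pointing down it reaches from about 0.35 to 0.775 m from the base axis. Payload 7.3 kg.
Tool frame: the origin (TCP) lies midway between the tips of the shut fingers; the grasp point (between the pads) lies 19 mm behind it; x points along the fingers, y is the direction in which the jaws open and shut, and the axes are right-handed (so a half turn about x gives the same grasp; the last joint's range is limited). The gripper opens to 92 mm and grips with 3 to 60 N. Pads are 19 mm wide; open, the fingers measure 130 mm over their backs; the gripper's body (75 mm by 190 mm) begins 47 mm behind the grasp point.
Start: joints at [-1.339, 0.342, 1.524, -0, 1.275, -0.146], TCP at [0.194, -0.488, 0.227] pointing down, gripper open.
Joint ranges: [-2.53, 2.53], [-0.77, 2.02], [0.04, 2.7], [-1, 4.14], [0.28, 2.66], [-3.11, 3.11]. Speed limits (rad/s): [2.57, 2.57, 3.14, 3.14, 3.14, 3.14].

### API

Orientations are given as a rotation vector (axis times angle).
In Python, from workcell import env, eoat, vision, workorder gives the robot as it stands. The module is installed in compiled form; this text tells all that it offers. Calls block until the motion is done:
- env.goto(position, orientation): joint-space move of the TCP to a pose.
- env.move_straight(position, vel=0.15, frame=None): straight line of the TCP; frame=None keeps the orientation; vel is the mean speed in m/s.
- env.movej(angles): joint-space move.
- eoat.open_gripper() and eoat.gripper_close(squeeze=None): open the fingers fully, or close them until they stop; squeeze is the grip in N (None keeps the last).
- env.wait(seconds).
- env.ik(position, orientation): joint angles nearest the present ones, or None.
- env.observe(): the state.
- vision.camera(name): name is "scene" or "top" or "wrist"; returns the picture (400x640x3 uint8, red, green, blue); there is no depth.
- vision.camera_params(name): a dict with "intrinsics" (3x3 intrinsics, pixels), "world_to_cam" (4x4, takes a point from world to camera coordinates); the wrist camera has in their place "mount" (4x4, takes a point from camera to tool coordinates, whose origin is the TCP and whose axes are the tool frame's). Camera axes: x right, y down, z forward; pixel columns grow to the right and rows downward; lengths in m; the calibration is good to about 2 mm. A picture is of the moment at which its call begins: read the wrist's pose just before it. camera_params takes no time and is no camera call.
A pose or a line that the arm cannot do raises env.Unreachable and nothing moves.
- workorder.hand_in(): hands the job in, once; it reports no verdict.
The state is a dict: "t": time; "qpos": joint angles; "qd": joint speeds; "joint_torque": joint torques, N m; "tool_pos": TCP position; "tcp_rot": TCP orientation; "wrist_force": force on the tool from outside, world axes, zero at the start; "torque": the same for the moment, N m; "opening": finger opening in m.
Only numpy, scipy, OpenCV 4.12 (cv2) and the standard library are available. Lean on these libraries where they do the work, as an engineer would, in place of code of your own. Each camera call takes 0.05 s, during which the arm holds its last target. There are 200 camera calls.

### The job

The breakfast china stands in one stack: take it apart from the top down and set each piece down gently (not dropped) and upright in the middle of the blue-glazed stoneware coaster of its own shape and size (the square caddy on the square one, the large round sugar pot on the large round one, the oblong butter dish on the oblong one, the little jam pot on the small round one). Line the caddy's sides and the butter dish's long side up with those of their coasters, keep the pieces upright all the way, and leave the pepper mill and the candle holder where they are.

Things in the scene. Friction and masses are not known exactly. Their poses are not given: they have to be found in the camera images.
- caddy: Tea caddy of white china, the square piece at the bottom of the stack: 66 x 66 mm, 52 mm high, straight sides, flat top (closed lid, one piece with it) with a thin brass line under the lid. About 0.22 kg. Loose; origin at the centre of its underside, z up. x and y along its sides.
- sugar_pot: Sugar pot of white china, the large round piece, second from the bottom (stands on the caddy): 60 mm diameter, 46 mm high, upright sides, flat top, lid one piece with it. About 0.15 kg. Loose; origin at the centre of its underside, z up.
- butter_dish: Small butter dish of white china, the oblong piece, third from the bottom (stands on the sugar pot): 58 mm long (its x) by 40 mm wide (its y), 32 mm high, flat top, lid one piece with it. About 0.09 kg. Loose; origin at the centre of its underside, z up.
- jam_pot: Little jam pot of white china, the small round piece at the top of the stack (stands on the butter dish): 34 mm diameter, 36 mm high, plus a knob of 12 mm diameter and 8 mm height on its top (44 mm overall). About 0.05 kg. Loose; origin at the centre of its underside, z up.
- square_coaster: Square blue-glazed stoneware coaster, 90 x 90 mm, 6 mm thick, for the tea caddy. Fixed to the table, flat on top, no rim; origin at the centre of its underside, so its top lies 6 mm above the origin. x and y along its sides.
- large_round_coaster: Large round blue-glazed stoneware coaster, 86 mm diameter, 6 mm thick, for the sugar pot. Fixed to the table, flat on top, no rim; origin at the centre of its underside, so its top lies 6 mm above the origin.
- oblong_coaster: Oblong blue-glazed stoneware coaster, 84 mm (its x) by 60 mm (its y), 6 mm thick, for the butter dish. Fixed to the table, flat on top, no rim; origin at the centre of its underside, so its top lies 6 mm above the origin.
- small_round_coaster: Small round blue-glazed stoneware coaster, 56 mm diameter, 6 mm thick, for the jam pot. Fixed to the table, flat on top, no rim; origin at the centre of its underside, so its top lies 6 mm above the origin.
- pepper_mill: Small dark wooden pepper mill, 38 mm diameter at its foot, 62 mm high, standing loose among the coasters; a bystander to leave alone. Origin at the centre of its underside.
- candle_holder: Amber glass tea-light holder, 56 mm diameter, 35 mm high, standing loose among the coasters; a bystander to leave alone. Origin at the centre of its underside.
Not all that is in view belongs to the job. What is shaped like the butter_dish but green or red is not meant. What is shaped like the square_coaster but red is not meant.

How it is judged:
On the way, in this order (a step that is already met when the one before it is completed fails the run):
1. the jam pot stands on the small round coaster (horizontal distance between jam_pot and small_round_coaster below 0.012 m and z of jam_pot in the frame of small_round_coaster below 0.009 m), for 0.2 s.
2. the butter dish stands on the oblong coaster (horizontal distance between butter_dish and oblong_coaster below 0.012 m and z of butter_dish in the frame of oblong_coaster below 0.009 m), for 0.2 s.
3. the sugar pot stands on the large round coaster (horizontal distance between sugar_pot and large_round_coaster below 0.012 m and z of sugar_pot in the frame of large_round_coaster below 0.009 m), for 0.2 s.
4. the caddy stands on the square coaster (horizontal distance between caddy and square_coaster below 0.012 m and z of caddy in the frame of square_coaster below 0.009 m), for 0.2 s.
At the end, for the whole second after the job is handed in: Each piece stands upright (0.1 rad), at rest and directly on its own coaster, centre within 12 mm of the coaster's; caddy sides parallel to the square coaster's (any quarter turn) and butter dish lengthwise on the oblong coaster (either way round), within 0.26 rad (all of step 1 and all of step 2 and all of step 3 and all of step 4 and z of caddy in the frame of square_coaster above 0.003 m and angle between each of caddy, sugar_pot, butter_dish, jam_pot's own z axis and vertical below 0.1 rad and linear speed of each of caddy, sugar_pot, butter_dish, jam_pot below 0.02 m/s and angular speed of each of caddy, sugar_pot, butter_dish, jam_pot below 0.15 rad/s and z of sugar_pot in the frame of large_round_coaster above 0.003 m and z of butter_dish in the frame of oblong_coaster above 0.003 m and z of jam_pot in the frame of small_round_coaster above 0.003 m and (angle between the x axis of caddy and the x axis of square_coaster, either way round below 0.26 rad or angle between the x axis of caddy and the y axis of square_coaster, either way round below 0.26 rad) and angle between the x axis of butter_dish and the x axis of oblong_coaster, either way round below 0.26 rad); the robot touches nothing.
It fails at once if a piece of china was tipped over or laid down (angle between any of caddy, sugar_pot, butter_dish, jam_pot's own z axis and vertical above 0.6 rad).
It fails at once if a piece was dropped (falling free, faster than after a 20 mm fall) ((linear speed of caddy above 0.6 m/s and contact force between caddy and the fingers below 0.05 N) or (linear speed of sugar_pot above 0.6 m/s and contact force between sugar_pot and the fingers below 0.05 N) or (linear speed of butter_dish above 0.6 m/s and contact force between butter_dish and the fingers below 0.05 N) or (linear speed of jam_pot above 0.6 m/s and contact force between jam_pot and the fingers below 0.05 N)).
It fails at once if the pepper mill was disturbed (distance of pepper_mill from where it was at the start of the episode above 0.015 m or angle between pepper_mill's own z axis and vertical above 0.3 rad).
It fails at once if the candle holder was disturbed (distance of candle_holder from where it was at the start of the episode above 0.015 m or angle between candle_holder's own z axis and vertical above 0.3 rad).
It also fails if it takes over 128 s, if anything falls off the work surface, if the arm or the gripper's body presses on something with over 40 N, if the wrist force passes 120 N, or if a joint passes its speed limit or range.

## Working session

There is one attempt and no reset: what is moved stays moved. The work goes in short steps, each a Python script; the robot and the scene stay as the last script left them, time stands still between calls to the robot, and variables do not carry over. Pictures are saved under pics/ and viewed, about 12 in all and at most 16, crops included, and the job is handed in when it is done.

```bash
mkdir -p pics; ls
python3 - <<'E'
from workcell import env,eoat,vision,workorder
import cv2,numpy as np
for n in("scene","top"):
    cv2.imwrite(f"pics/{n}0.png",vision.camera(n)[:,:,::-1])
    p=vision.camera_params(n); print(n,np.round(p["intrinsics"],1).tolist(),np.round(p["world_to_cam"],3).tolist())
print(vision.camera_params("wrist")); o=env.observe(); print(o)
E
```

```text
pics
scene [[374.0, 0.0, 324.7], [0.0, 374.0, 203.4], [0.0, 0.0, 1.0]] [[0.342, 0.94, 0.005, -0.216], [0.497, -0.176, -0.85, -0.168], [-0.798, 0.293, -0.527, 1.308], [0.0, 0.0, 0.0, 1.0]]
top [[486.4, 0.0, 317.2], [0.0, 486.4, 200.6], [0.0, 0.0, 1.0]] [[0.028, -1.0, -0.007, 0.041], [-0.994, -0.027, -0.106, 0.547], [0.106, 0.009, -0.994, 1.051], [0.0, 0.0, 0.0, 1.0]]
{'intrinsics': array([[287.20752943,   0.        , 322.81687353],
       [  0.        , 287.20752943, 197.15997177],
       [  0.        ,   0.        ,   1.        ]]), 'mount': array([[-1.04036679e-03, -2.91610290e-01,  9.56536647e-01,
        -1.58620515e-01],
       [ 9.99998412e-01,  1.08069427e-03,  1.41709856e-03,
        -3.35023148e-04],
       [-1.44696419e-03,  9.56536602e-01,  2.91608702e-01,
        -7.97081623e-02],
       [ 0.00000000e+00,  0.00000000e+00,  0.00000000e+00,
         1.00000000e+00]])}
{'t': 0.1, 'qpos': array([-1.33900565e+00,  3.42612632e-01,  1.52489165e+00, -2.96059736e-05,
        1.27544181e+00, -1.46007195e-01]), 'qd': array([-0.00063292, -0.00205705, -0.00229829,  0.00040673, -0.00028189,
        0.00042906]), 'joint_torque': array([ 1.76458303e-03, -4.32003450e+01, -2.44694209e+01,  7.17797340e-02,
        5.26439014e-02, -5.60283740e-05]), 'tool_pos': array([ 0.19358331, -0.48761498,  0.22614587]), 'tcp_rot': array([ 2.01523288,  0.38668071, -2.01541001]), 'wrist_force': array([-0.33728607,  0.56192724, -0.8930909 ]), 'torque': array([ 0.00769125, -0.03179443, -0.01834961]), 'opening': 0.09135873551198208}
```

View pics/top0.png

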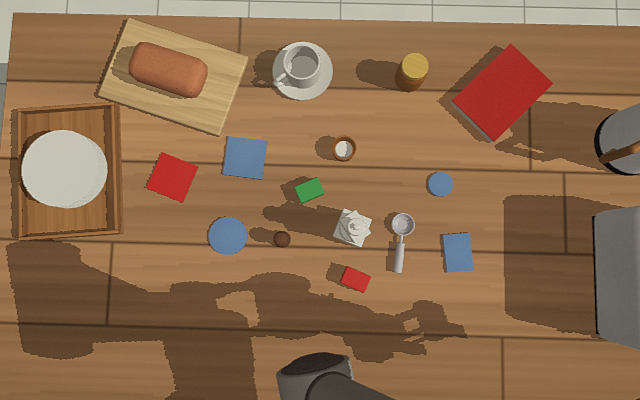

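View pics/scene0.png

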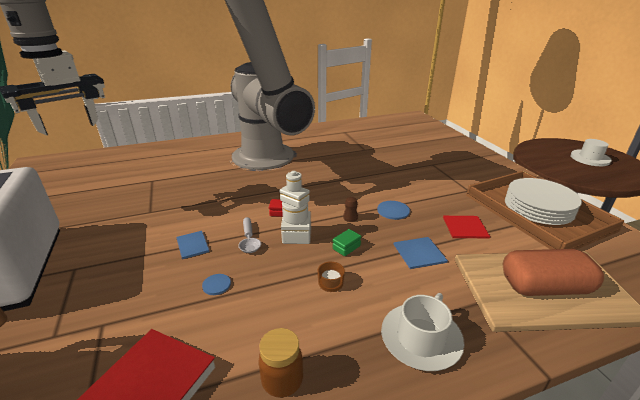

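Top view: the blue coasters are square (245,157), large round (228,236), small round (440,184) and oblong (458,252). The stack is at (352,228), the mill at (282,239) and the candle at (344,149). Lookalikes are the red square (172,177), green dish (309,190) and red dish (355,279); I choose by blue and white. A strainer lies close to the stack at (402,235).

```bash
cat > h.py <<'E'
from workcell import env,eoat,vision,workorder
import cv2,numpy as np
from scipy.spatial.transform import Rotation as R
P={n:vision.camera_params(n) for n in("scene","top","wrist")}
def pose(name,obs=None):  # cam->world R,t
    if name!="wrist":
        T=np.linalg.inv(P[name]["world_to_cam"])
    else:
        T=np.eye(4);T[:3,:3]=R.from_rotvec(obs["tcp_rot"]).as_matrix();T[:3,3]=obs["tool_pos"];T=T@P["wrist"]["mount"]
    return T
def ray(name,px,z,T):
    px=np.atleast_2d(np.array(px,float)); K=P[name]["intrinsics"]
    d=np.c_[px,np.ones(len(px))]@np.linalg.inv(K).T@T[:3,:3].T
    return T[:3,3]+d*((z-T[2,3])/d[:,2])[:,None]
def proj(name,pts,T):
    c=(np.atleast_2d(pts)-T[:3,3])@T[:3,:3]; u=c@P[name]["intrinsics"].T; return u[:,:2]/u[:,2:]
def blobs(img,lo,hi,amin=60):
    m=cv2.inRange(cv2.cvtColor(img,cv2.COLOR_RGB2HSV),lo,hi)
    return [c for c in cv2.findContours(m,cv2.RETR_EXTERNAL,cv2.CHAIN_APPROX_NONE)[0] if cv2.contourArea(c)>amin]
BLUE=((100,90,40),(125,255,255))
def flat(name,c,z,T):
    """contour rayed on plane z -> centre, size, angle (rect), area"""
    w=ray(name,c[:,0],z,T)[:,:2]
    h=cv2.minAreaRect((w*1000).astype(np.float32))
    mo=cv2.moments((w*1e4).astype(np.float32)); 
    return np.array([mo['m10'],mo['m01']])/mo['m00']/1e4,np.array(h[0])/1000,h[1],h[2],mo['m00']/100
def down(yaw): # tool x down, jaw (y) axis at angle yaw in world
    y=np.array([np.cos(yaw),np.sin(yaw),0]);x=np.array([0,0,-1.])
    return R.from_matrix(np.c_[x,y,np.cross(x,y)]).as_rotvec()
E
python3 - <<'E'
from h import *
for n in("top","scene"):
    im=cv2.imread(f"pics/{n}0.png")[:,:,::-1]
    for c in blobs(im,*BLUE):
        r=flat(n,c,.006,pose(n)); print(n,np.round(c[:,0].mean(0)),*[np.round(v,3) for v in r])
im=cv2.imread("pics/top0.png"); a=cv2.resize(im[195:290,300:430],None,fx=6,fy=6,interpolation=cv2.INTER_CUBIC)
cv2.imwrite("pics/c1.png",a)
for lab,px in(("stack top",(356,226)),):print(lab,ray("top",px,.17,pose("top")))
print("mill",ray("top",(282,239),.05,pose("top")),"candle",ray("top",(344,149),.03,pose("top")),"strainer",ray("top",[(402,224),(398,270)],.01,pose("top")))
im=cv2.imread("pics/scene0.png");cv2.imwrite("pics/c2.png",cv2.resize(im[165:260,230:360],None,fx=6,fy=6,interpolation=cv2.INTER_CUBIC))
E
```

```text
top [457. 252.] [ 0.44  -0.261] [ 0.441 -0.262] [82.334 59.682] 6.378 4488.347
top [228. 235.] [0.464 0.256] [0.465 0.257] [81.051 81.475] 1.581 5225.522
top [440. 184.] [ 0.594 -0.222] [ 0.595 -0.222] [53.142 49.982] 0.189 2118.876
top [244. 158.] [0.643 0.226] [0.643 0.226] [87.327 88.767] 84.342 7354.053
scene [216. 284.] [ 0.598 -0.223] [ 0.598 -0.223] [51.848 59.436] 82.261 2418.685
scene [420. 252.] [0.648 0.224] [0.648 0.224] [91.94  93.605] 84.259 8005.552
scene [192. 244.] [ 0.444 -0.261] [ 0.444 -0.262] [89.047 58.69 ] 6.155 4785.433
scene [393. 210.] [0.47  0.254] [0.469 0.255] [83.065 84.458] 70.419 5543.743
stack top [[ 0.48354426 -0.02123759  0.17      ]]
mill [[0.45778747 0.12943863 0.05      ]] candle [[ 0.66345075 -0.00105714  0.03      ]] strainer [[ 0.49978194 -0.13591809  0.01      ]
 [ 0.39711309 -0.12796809  0.01      ]]
```

View pics/c1.png

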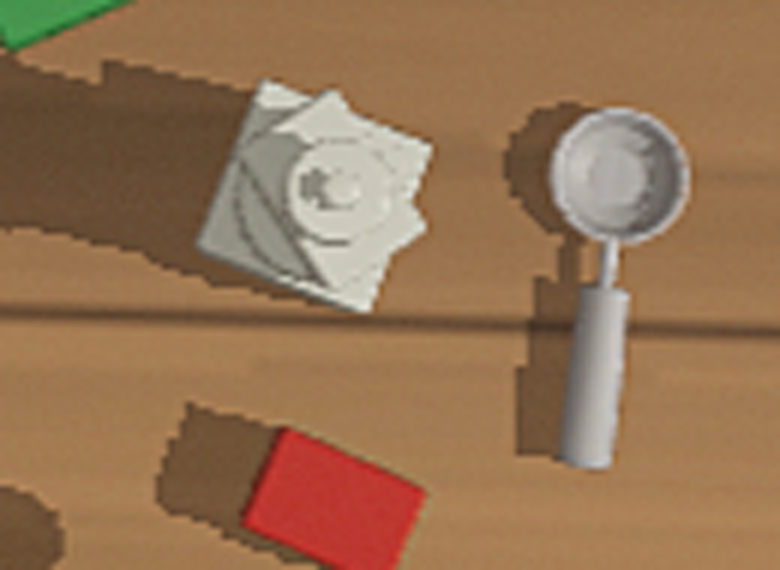

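View pics/c2.png

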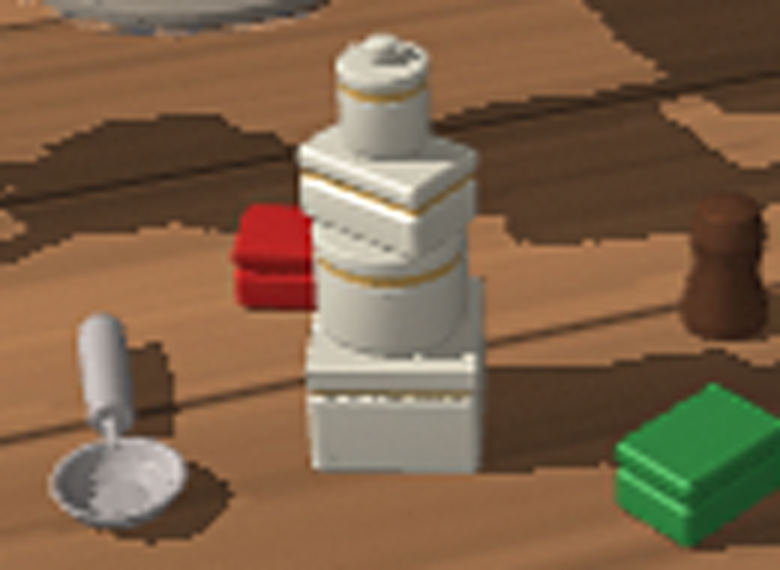

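The crops show the knob at top px (357,226) and scene px (294,172), the butter dish turned relative to the caddy, and the coasters agreeing between views within 5 mm. Next I look from the wrist over the stack.

Run:
```python
from h import *
# triangulate knob
def tri(a,b):
    A=[];B=[]
    for n,px in((("top"),a),("scene",b)):
        T=pose(n);o=T[:3,3];d=ray(n,px,0,T)[0]-o;d/=np.linalg.norm(d);M=np.eye(3)-np.outer(d,d);A.append(M);B.append(M@o)
    return np.linalg.lstsq(np.vstack(A),np.hstack(B),rcond=None)[0]
k=tri((357.2,226.3),(293.8,171.7));print("knob",k)
for yaw in(np.pi/2,-np.pi/2,0,np.pi):print(yaw,[np.round(env.ik(p,down(yaw)),2) if env.ik(p,down(yaw)) is not None else None for p in([.48,-.02,.3],[.44,-.26,.03],[.64,.225,.03])])
env.goto([.48,-.02,.30],down(np.pi/2))
o=env.observe();im=vision.camera("wrist");np.save("pics/w1.npy",np.r_[o["tool_pos"],o["tcp_rot"]]);print(o["t"],o["tool_pos"])
cv2.imwrite("pics/w1.png",im[:,:,::-1])
```

```text
knob [ 0.48345936 -0.02147635  0.17228762]
1.5707963267948966 [array([-0.2 ,  0.21,  1.5 ,  0.  ,  1.43, -1.77]), array([-0.68,  0.57,  1.8 ,  0.  ,  0.78, -2.25]), array([ 0.23,  0.81,  1.27, -0.  ,  1.06, -1.35])]
-1.5707963267948966 [array([-0.2 ,  0.21,  1.5 , -0.  ,  1.43,  1.37]), array([-0.68,  0.57,  1.8 , -0.  ,  0.78,  0.89]), array([ 0.23,  0.81,  1.27, -0.  ,  1.06,  1.8 ])]
0 [array([-0.2 ,  0.21,  1.5 , -0.  ,  1.43, -0.2 ]), array([-0.68,  0.57,  1.8 , -0.  ,  0.78, -0.68]), array([ 0.23,  0.81,  1.27, -0.  ,  1.06,  0.23])]
3.141592653589793 [array([-0.2 ,  0.21,  1.5 , -0.  ,  1.43,  2.94]), array([-0.68,  0.57,  1.8 , -0.  ,  0.78,  2.46]), array([ 0.23,  0.81,  1.27, -0.  ,  1.06, -2.92])]
2.0917 [ 0.4799883  -0.02061582  0.29984158]
```

View pics/w1.png

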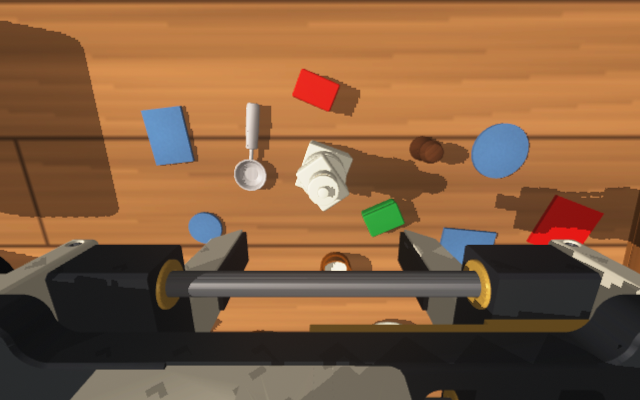

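Wrist view: the stack is centred at (325,180) with the knob at (323,188), clear of the strainer (250,150) and green dish (383,217). The triangulated knob z of 0.172 fits the expected 0.174. I'll pick the jam pot.

```bash
cat >> h.py <<'E'
def pick(xy,yaw,zb,dz,squeeze=12,lift=.08):
    """grasp piece whose underside is at zb, TCP dz above that"""
    o=down(yaw)
    env.goto([*xy,zb+dz+.09],o); env.move_straight([*xy,zb+dz+.03],vel=.12); env.move_straight([*xy,zb+dz],vel=.05)
    eoat.gripper_close(squeeze); ob=env.observe(); print("grip opening",ob["opening"],"t",ob["t"])
    env.move_straight([*xy,zb+dz+.01],vel=.04); env.move_straight([*xy,zb+dz+lift],vel=.12)
    ob=env.observe(); print("lifted",ob["opening"],ob["tool_pos"],ob["wrist_force"])
def place(xy,yaw,dz,zt=.006,up=.1):
    o=down(yaw)
    env.goto([*xy,zt+dz+.10],o); env.move_straight([*xy,zt+dz+.015],vel=.12); env.move_straight([*xy,zt+dz+.0007],vel=.02)
    env.wait(.3); ob=env.observe(); print("set",ob["tool_pos"],ob["wrist_force"],ob["opening"])
    eoat.open_gripper(); env.wait(.2); env.move_straight([*xy,zt+dz+up],vel=.1); print("t",env.observe()["t"])
E
python3 - <<'E'
from h import *
d=np.load("pics/w1.npy");T=pose("wrist",dict(tool_pos=d[:3],tcp_rot=d[3:]))
print("knob wrist",ray("wrist",(323,188),.174,T))
print("oth",proj("wrist",[.4835,-.0215,.174],T))
E
```

```text
knob wrist [[ 0.47853573 -0.02003927  0.174     ]]
oth [[321.58323823 192.64536104]]
```

Run:
```python
from h import *
pick((.482,-.021),np.pi/2,.130,.004,10)
env.wait(.2)
# closeup of held pot + rest: then place
place((.596,-.2225),np.pi/2,.004)
# look at the stack from close
env.goto([.58,-.02,.22],down(np.pi/2)); o=env.observe();im=vision.camera("wrist")
np.save("pics/w2.npy",np.r_[o["tool_pos"],o["tcp_rot"]]);cv2.imwrite("pics/w2.png",im[:,:,::-1])
cv2.imwrite("pics/w2c.png",cv2.resize(im[60:210,220:420,::-1],None,fx=4,fy=4,interpolation=cv2.INTER_CUBIC))
t=vision.camera("top");cv2.imwrite("pics/top1.png",t[:,:,::-1]);s=vision.camera("scene");cv2.imwrite("pics/scene1.png",s[:,:,::-1])
```

```text
grip opening 0.033811566703245505 t 4.875
lifted 0.033905097474903674 [ 0.48153526 -0.02092927  0.2133107 ] [-0.78730498 -0.39153648 -1.7575001 ]
set [ 0.59603678 -0.2225189   0.01080603] [ 0.14786859 -0.17192727 -0.6041588 ] 0.033462171754846164
t 11.6167
```

View pics/w2.png

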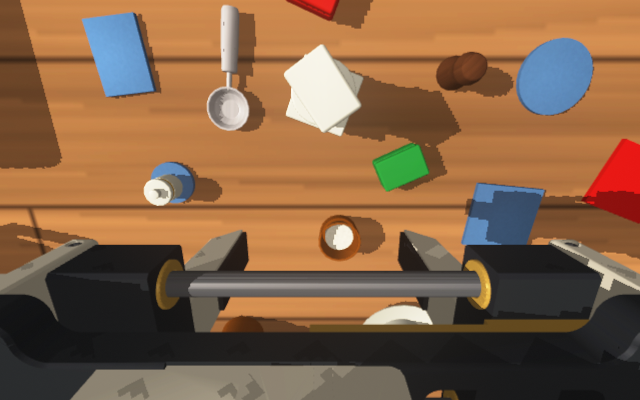

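The jam pot (160,190) now stands on its coaster. The butter dish top is at about (322,87), long axis running upper-left to lower-right. I need a crop for its corners.

View pics/w2c.png

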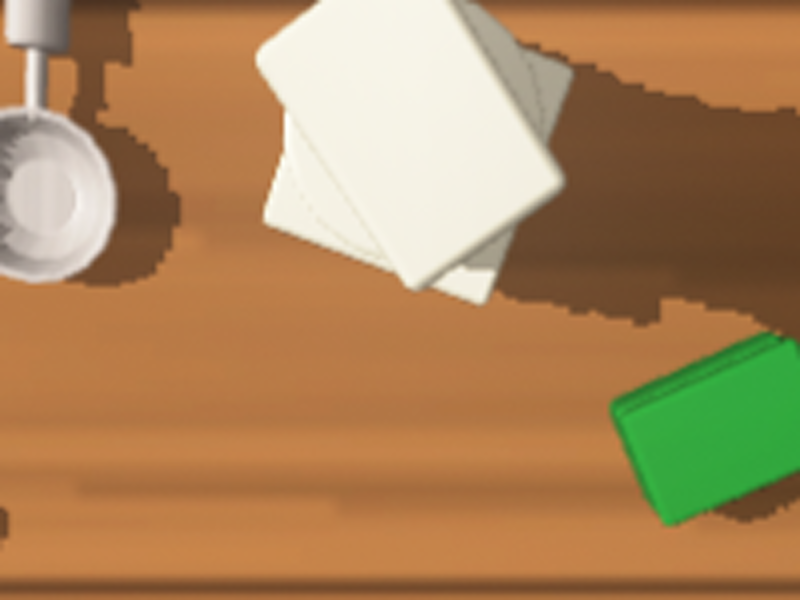

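Run:
```python
from h import *
d=np.load("pics/w2.npy");T=pose("wrist",dict(tool_pos=d[:3],tcp_rot=d[3:]))
b=ray("wrist",[(284,73),(323.2,132.5),(361.2,105.5),(322,44)],.130,T)[:,:2]
c=ray("wrist",[(286.2,115),(341.2,135.7),(363.2,77.5)],.052,T)[:,:2]
e=b[1]-b[0];print("butter",b.mean(0),(b[0]+b[2])/2,np.linalg.norm(np.diff(b,axis=0),axis=1),"long yaw",np.degrees(np.arctan2(e[1],e[0])),np.degrees(np.arctan2(*(b[2]-b[3])[::-1])))
e=c[1]-c[0];f=c[2]-c[1];print("caddy",(c[0]+c[2])/2,np.linalg.norm(np.diff(c,axis=0),axis=1),"yaws",np.degrees(np.arctan2(e[1],e[0])),np.degrees(np.arctan2(f[1],f[0])))
print("jam knob", ray("wrist",(158,190),.050,T))
```

```text
butter [ 0.48592779 -0.02055156] [ 0.48569151 -0.0203208 ] [0.05593089 0.03802753 0.05567911] long yaw 34.025909121057495 35.35744874266626
caddy [ 0.48804153 -0.01942739] [0.06434423 0.06399609] yaws 69.9105268059447 159.93566677172478
jam knob [[ 0.59271461 -0.21594387  0.05      ]]
```

Butter: centre (0.486,-0.0205), sides 56×38 (expected 58×40), yaw 34.5°. Caddy: yaw about 70°/160°. Both fit, so I'll pick the butter dish.

Run:
```python
from h import *
r=np.radians
pick((.4858,-.0204),r(124.5),.098,.004,12)
place((.442,-.261),r(96.3),.004)
env.goto([.58,-.02,.20],down(np.pi/2)); o=env.observe();im=vision.camera("wrist")
np.save("pics/w3.npy",np.r_[o["tool_pos"],o["tcp_rot"]]);cv2.imwrite("pics/w3.png",im[:,:,::-1])
t=vision.camera("top");cv2.imwrite("pics/top2.png",t[:,:,::-1]);s=vision.camera("scene");cv2.imwrite("pics/scene2.png",s[:,:,::-1])
a=cv2.resize(im[30:180,60:420,::-1],None,fx=2.2,fy=2.2,interpolation=cv2.INTER_CUBIC);b=cv2.resize(t[150:290,330:490,::-1],None,fx=2.2,fy=2.2,interpolation=cv2.INTER_CUBIC)
q=np.zeros((a.shape[0],0,3),np.uint8);out=np.zeros((330+308,792,3),np.uint8);out[:a.shape[0],:a.shape[1]]=a;out[330:330+b.shape[0],:b.shape[1]]=b
cv2.imwrite("pics/m3.png",out[:600])
```

```text
grip opening 0.03980860183930501 t 15.6
lifted 0.03991926563975642 [ 0.48530821 -0.02030694  0.18132953] [ 0.05677102 -0.10441406 -1.48515613]
set [ 0.44204806 -0.26103707  0.01079243] [ 0.59968926  0.84611313 -1.73513916] 0.039837658496717526
t 22.0667
```

View pics/m3.png

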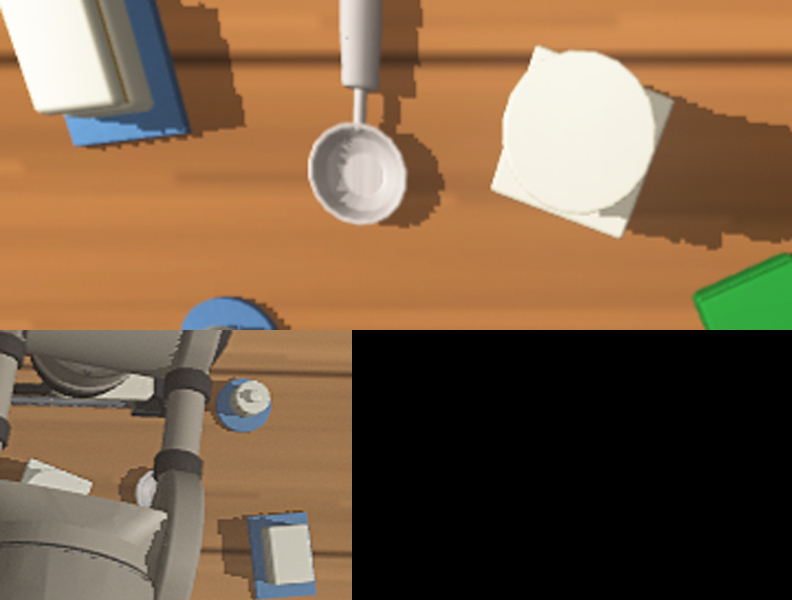

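Run:
```python
from h import *
d=np.load("pics/w3.npy");T=pose("wrist",dict(tool_pos=d[:3],tcp_rot=d[3:]))
s=ray("wrist",[(323.2,90),(60+502/2.2,90),(60+656/2.2,90),(323.2,30+49/2.2),(323.2,30+215/2.2)],.098,T)[:,:2]
print("sugar",s[0],(s[1]+s[2])/2,(s[3]+s[4])/2,np.linalg.norm(s[1]-s[2]),np.linalg.norm(s[3]-s[4]))
c=ray("wrist",[(60+492/2.2,30+188/2.2),(60+620/2.2,30+237/2.2),(60+673/2.2,30+99/2.2)],.052,T)[:,:2]
print("caddy",(c[0]+c[2])/2,np.linalg.norm(np.diff(c,axis=0),axis=1))
# placed pieces; top crop offset (330,150), scale 2.2, y offset 330
f=lambda x,y:(330+x/2.2,150+(y-330)/2.2)
print("jam lid",ray("top",f(249,398),.042,pose("top")),"knob",ray("top",f(254,395),.050,pose("top")))
b=ray("top",[f(263,528),f(304,526),f(314,581),f(272,585)],.038,pose("top"))[:,:2]
e=b[3]-b[0];print("butter",b.mean(0),np.linalg.norm(np.diff(b,axis=0),axis=1),np.degrees(np.arctan2(e[1],e[0])))
im=cv2.imread("pics/scene2.png")
cv2.imwrite("pics/s2c.png",cv2.resize(im[200:310,150:260],None,fx=5,fy=5,interpolation=cv2.INTER_CUBIC))
```

```text
sugar [ 0.4849275  -0.02027932] [ 0.48492752 -0.02029736] [ 0.48601556 -0.02027793] 0.05947132463703095 0.060247199918091056
caddy [ 0.48747905 -0.01948046] [0.06412633 0.06486268]
jam lid [[ 0.59515163 -0.22024302  0.042     ]] knob [[ 0.59706047 -0.22319411  0.05      ]]
butter [ 0.44007121 -0.25998854] [0.04067515 0.05467228 0.04163254] -171.05006410167132
```

View pics/s2c.png

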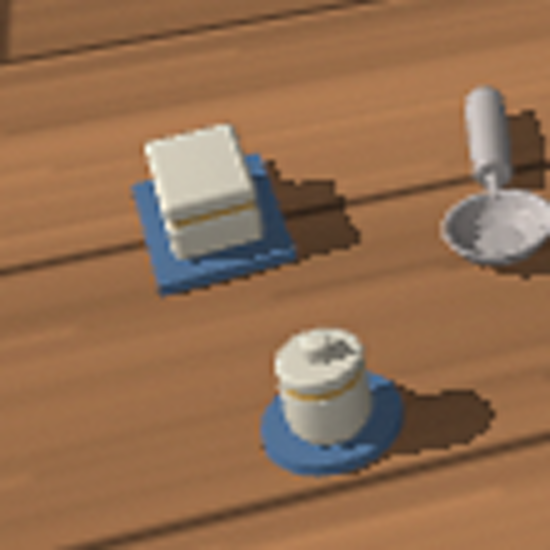

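All checks agree: jam pot within about 2.5 mm, butter dish within about 2 mm at 9° against the coaster's 6.3°. Sugar pot is next.

Run:
```python
from h import *
d=np.load("pics/w2.npy");T=pose("wrist",dict(tool_pos=d[:3],tcp_rot=d[3:]))
print("green corners",ray("wrist",[(372.5,162),(387,191),(413,143)],.032,T))
pick((.4855,-.0203),0,.052,.008,15)
place((.467,.255),0,.008)
env.goto([.58,-.02,.17],down(np.pi/2)); o=env.observe();im=vision.camera("wrist")
np.save("pics/w4.npy",np.r_[o["tool_pos"],o["tcp_rot"]]);cv2.imwrite("pics/w4.png",im[:,:,::-1])
s=vision.camera("scene");cv2.imwrite("pics/scene3.png",s[:,:,::-1])
cv2.imwrite("pics/m4.png",np.vstack([cv2.resize(im[:200,240:,::-1],None,fx=2,fy=1.5),cv2.resize(s[130:280,240:440,::-1],(800,300))])[:600,:800])
```

```text
green corners [[0.56217129 0.0396471  0.032     ]
 [0.5987142  0.05966842 0.032     ]
 [0.53932469 0.08665967 0.032     ]]
grip opening 0.059625106403288324 t 26.725
lifted 0.05986809046001752 [ 0.4850053  -0.02022952  0.13938834] [-0.05797519  0.64519047 -1.72477029]
set [0.46706886 0.25501483 0.0148038 ] [-0.47223489 -0.19552915 -1.79241313] 0.05974840240756812
t 33.0167
```

View pics/m4.png

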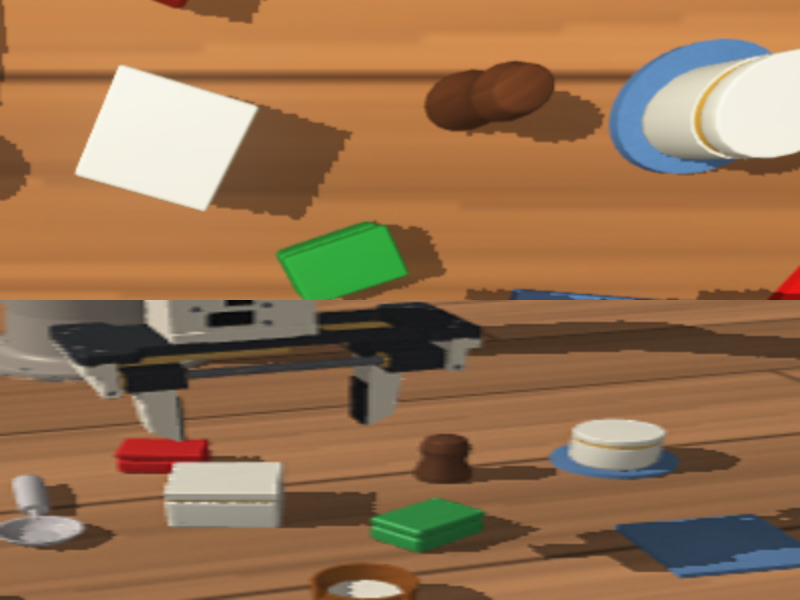

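The sugar pot is centred on its coaster, the mill untouched. The caddy is alone, with corners in the crop at (120,66), (257,106), (205,210) and (76,174). I'll measure it by mask, then pick.

Run:
```python
from h import *
d=np.load("pics/w4.npy");T=pose("wrist",dict(tool_pos=d[:3],tcp_rot=d[3:]))
c=ray("wrist",[(240+x/2,y/1.5) for x,y in((120,66),(257,106),(205,210),(76,174))],.052,T)[:,:2]
rect=cv2.minAreaRect((c*1000).astype(np.float32));e=c[2]-c[3];f=c[1]-c[0]
yaw=np.degrees((np.arctan2(e[1],e[0])+np.arctan2(f[1],f[0]))/2);xy=c.mean(0)
print(xy,rect,yaw)
assert np.linalg.norm(xy-[.4877,-.0195])<.006 and abs(yaw-70)<6 and all(60<v<71 for v in rect[1])
yaw=(yaw+69.9)/2; xy=(xy+[.4877,-.0195])/2
r=np.radians
pick(xy,r(yaw),0,.012,20)
place((.6455,.225),r(84.3),.012)
env.goto([.45,0,.35],down(np.pi/2)); env.goto([.194,-.488,.227],[2.01523288,.38668071,-2.01541001])
t=vision.camera("top");s=vision.camera("scene");cv2.imwrite("pics/top4.png",t[:,:,::-1])
cv2.imwrite("pics/m5.png",np.vstack([cv2.resize(t[120:280,180:500,::-1],(800,400),interpolation=cv2.INTER_CUBIC),cv2.resize(s[190:300,150:480,::-1],(600,200),interpolation=cv2.INTER_CUBIC).copy() if 0 else cv2.resize(s[190:290,150:480,::-1],(800,200),interpolation=cv2.INTER_CUBIC)]))
for z in(.006,):
    for c in blobs(t,(15,0,120),(40,70,255),100): print(c[:,0].mean(0),cv2.contourArea(c))
```

```text
[ 0.48783145 -0.01976414] ((487.77008056640625, -19.788158416748047), (64.05408477783203, 64.42044067382812), 70.26762390136719) 70.35688905879366
grip opening 0.06575784340945548 t 37.4
lifted 0.06596876592263459 [ 0.48723296 -0.01953323  0.09142248] [-0.49806754  0.32903404 -2.21955663]
set [0.64552493 0.22499287 0.01875853] [-0.70949969  0.12522735 -2.14754279] 0.0660546327174753
t 43.6667
[461.63414634 251.48780488] 434.0
[226.09756098 233.3902439 ] 619.0
[444.19047619 180.42857143] 164.0
[343.19148936 149.        ] 194.5
[242.71666667 153.28333333] 915.0
[ 63.62711864 169.78389831] 5187.0
[301.91017964  70.56886228] 2685.5
[294.54720882  13.03514817] 12271.5
```

View pics/m5.png

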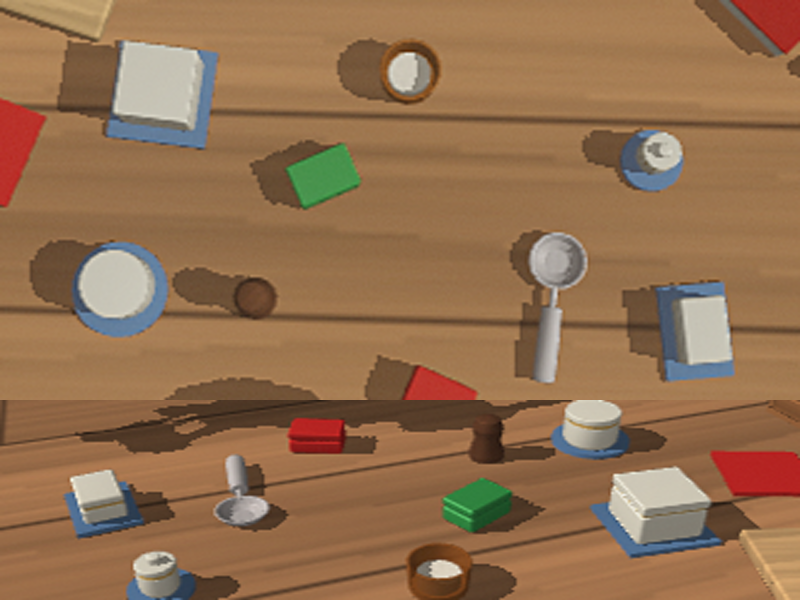

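Run:
```python
from h import *
T=pose("top");f=lambda x,y:(180+x/2.5,120+y/2.5)
for n,px,z,t in(("caddy",np.mean([f(118,42),f(199,52),f(186,126),f(112,116)],0),.058,(.6455,.225)),("sugar",f(117,285),.052,(.467,.255)),("butter",f(702,330),.038,(.442,-.261)),("jam",f(659,154),.042,(.596,-.2225))):
    p=ray("top",px,z,T)[0];print(n,p.round(4),"off mm",((p[:2]-t)*1000).round(1))
print(env.observe()["t"]); workorder.hand_in()
```

```text
caddy [0.6413 0.2239 0.058 ] off mm [-4.2 -1.1]
sugar [0.4652 0.249  0.052 ] off mm [-1.8 -6. ]
butter [ 0.4406 -0.2595  0.038 ] off mm [-1.4  1.5]
jam [ 0.5936 -0.2212  0.042 ] off mm [-2.4  1.3]
47.2083
the job is handed in; nothing more can be done
```

I took the stack apart from the top down and set each piece on its own blue coaster with a slow lowering, then handed the job in at about 47 s of the allowed 128 s. The hand-in reports no verdict, so the figures below are my own checks.

Offsets from the coaster centres in the last top picture, against the 12 mm limit. They are read from pixels, with calibration good to about 2 mm:

| Piece | Offset | Alignment |
|---|---|---|
| Jam pot | about 3 mm | round, not needed |
| Butter dish | about 2 mm | within about 3° of its coaster |
| Sugar pot | about 6 mm | round, not needed |
| Caddy | about 4 mm | parallel to its coaster by eye in the picture; I did not measure the angle |

- **Disagreements:** The sugar pot's 6 mm does not match the gripper log, which has it set down within 1 mm of the target. In the picture it still stands well inside its coaster. An early rough reading from the wrist camera put the jam pot 7 mm off, but two later top views gave about 3 mm.
- **Everything else:** All four pieces look upright, and the pepper mill, candle holder and decoys look undisturbed. The robot was clear of everything at hand-in.

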